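Fit the extension tube to the lamp stand

ROBOT

A 6-joint arm with a two-finger parallel gripper is mounted at the origin on the work surface. World frame = base frame: x ahead of the robot, y to its left, z up, the work surface at z = 0. Lengths are in m, angles in rad, forces in N, time in s.
With the tool pointing down it reaches from about 0.25 to 0.775 m from the base axis. Payload 8.9 kg.
Tool frame: the origin (TCP) lies at the very end of the fingers, on their centre line; the grasp point (between the pads) lies bot.hold_point_z behind it (bot.hold_point_z is the distance from the TCP to the grasp point, in m); z points along the fingers, y is the line along which they close (so a half turn about z gives the same grasp; the last joint's range is limited). The gripper opens to 85 mm and grips with 20 to 120 N. Pads are 22 mm wide; open, the fingers measure 114 mm over their backs; the gripper's body (76 mm by 85 mm) begins 54 mm behind the grasp point. The pads swing forward as they close: fully open they stand 13 mm farther back than shut.
Start: joints at [1.028, 0.291, -0.153, 1.127, 0, 1.431], TCP at [0.206, 0.483, 0.204] pointing down, gripper open.
Joint ranges: [-2.52, 2.52], [-0.91, 1.74], [-1.3, 1.37], [-1.96, 2.02], [-1.52, 1.47], [-3.14, 3.14]. Speed limits (rad/s): [2.22, 2.22, 2.79, 3.14, 3.14, 3.14].

INTERFACE

Orientations are given as a unit quaternion [w, x, y, z].
In Python, from bench import bot gives the robot as it stands.
- The arm moves only by the shell command python3 -m pendant 'ROWS' [OPENING] [FORCE]. ROWS is JSON, a list of rows, each a list of 4 numbers: the shift along the world's x, y, z in m, then the turn about the world's z in rad. In form: [[tx, ty, tz, spin], ...]. A call has 1 to 10 rows; each row is the pose to reach, as a shift and turn from the pose commanded when the call began; what a row does not reach only later rows make up. A row lasts 1/10 s, in which the tool goes at most 50 mm and 8.59 degrees, less where a joint would pass 70% of its speed; a pose out of reach is approached as far as the arm can. A call with a gripper value outside its range is refused whole. OPENING is the opening, from 0 (shut) to 1 (fully open), set as the call begins (- or left out, the last holds). The fingers move at their own pace and stop on an object; FORCE is the grip in N (left out, the last holds). Time passes only in rows, so rows that repeat a pose let the fingers close. It gives the time, the measured TCP pose, the force, the opening and the grip force at its end, in the units of the state.
- bot.observe(): the state, without advancing time (a new reading comes with each control period).
- bot.capture(name): name is "scene" or "top" or "wrist"; returns the picture (420x560x3 uint8, red, green, blue); there is no depth.
- bot.get_calibration(name): a dict with "fx", "fy", "cx", "cy" (pixels), "k1" (the pictures are not rectified: a ray, as slopes to the right and down, at radius r is drawn at 1 + k1 r^2 times it, then the intrinsics apply), "R" (3x3) and "t" (3): a world point X has camera coordinates R X + t. Camera axes: x right, y down, z forward; pixel columns grow to the right and rows downward; lengths in m; the calibration is good to about 2 mm. A picture is of the moment at which its call begins: read the wrist's pose just before it. get_calibration takes no time and is no camera call; for the wrist camera it gives the pose at the moment of the call.
- bot.close_job(): hands the job in; it is judged then, once.
The state is a dict: "t": time; "q": joint angles; "dq": joint speeds; "joint_efforts": joint torques, N m; "ee_pos": TCP position; "tool_rot": TCP orientation; "contact_force": force on the tool from outside, world axes, zero at the start; "torque": the same for the moment, N m; "grip_width": finger opening in m; "gripper_force": force on a finger pad.
Only numpy, scipy, OpenCV 4.12 (cv2) and the standard library are available. Lean on these libraries where they do the work, as an engineer would, in place of code of your own. Each camera call takes 0.05 s, during which the arm holds its last target. There are 200 camera calls.

TASK

Take the aluminium extension tube out of its rack, slide it mouth down onto the stub of the lamp stand until it is fully home on the collar, and turn it until the red spring catch pops out through the tube's slot. Work gently, stop turning as soon as the catch has popped and do not force it, then let go, leaving the tube upright and latched; do not disturb the black rod or the other things on the table.

Things in the scene. Friction and masses are not known exactly. Their poses are not given: they have to be found in the camera images.
- tube: Loose round aluminium tube, 150 tall, 35 outside diameter, 0.28 to 0.46 kg, with a black closed cap on top. Origin: centre of its lower, open mouth; z up along the tube, +x towards its slot. Bore 27.8 diameter, 80 deep, mouth flared to 32. Starts upright in one of the rack's two pockets. Grip it on its round side, best 110 to 125 above the mouth.
- slot (a point): Middle of the slot through the tube's wall, 34 above the mouth, 16 off the tube's axis on its +x side; axes as the tube's. The slot is 6.3 wide and 20 high (24 to 44 above the mouth). A yellow stripe runs up the tube above the slot and across the cap from its centre, showing which way the slot faces.
- stand: Lamp stand fixed to the table: dark steel disc 160 diameter, 16 high, and on it a black collar 48 diameter whose flat top is 40 above the origin; the tube's mouth must come to rest there. A steel stub rises from the collar. Origin: centre of the underside; z up; +x marked by a yellow bar on the disc.
- stub_tip (a point): Centre of the stub's top, 106 above the stand's origin; axes as the stand's. The stub is 26 diameter, its top 9 tapered to 16. It is set in the collar at an unknown turn: the red catch in its side faces within 0.5 rad either side of the stand's +x (a short yellow line on the stub's top points to it). Find the turn by feel or sight. The stub is stiff: do not turn it.
- catch (a joint): Red spring catch in the stub: 0 = out, positive (m) = pressed in, 0.0025 to 0.0055 inside the bore. 4.8 wide, sticks out 5.5, 66 to 82 above the stand's origin. Its top is a ramp: the tube pushed down (5 to 10 N) presses it in. Tube fully home, it springs out (1.5 to 3 N) when the slot faces it within about 0.1 rad; it then blocks further turning.
- rack: Grey plastic rack fixed to the table, 85 (x) by 195 (y) by 40 high, two square pockets 39 wide, 25 deep (floor 15 above the origin) centred 55 either side of the origin along its y. Origin: centre of the underside.
- blackrod: Bystander: solid black rod with two orange bands, 33 diameter, 110 tall (top 125 above the table), standing in the rack's other pocket. Origin: centre of its lower end. Leave it there.
- battery1: Bystander: black camera battery 70 x 38 x 50 with yellow label. Origin: centre of the underside.
- battery2: Bystander: as battery1.
- lens: Bystander: black camera lens, 72 diameter, 75 high. Origin: centre of the underside.
- tape: Bystander: blue roll of tape lying flat, 96 outside diameter, 24 high. Origin: centre of the underside.
- adapter: Bystander: black power adapter 100 x 48 x 30. Origin: centre of the underside.
- mug: Bystander: white mug, 74 diameter, 90 high. Origin: centre of the underside.
Mind the look-alikes: they are no part of the job. What is shaped like the stand but pink is not meant. Of the things shaped like the tube, the aluminium one is meant.

How it is judged:
By the outcome, as a careful person would: the job done as asked, in the order asked, and still so for the second after the job is handed in, with the robot touching nothing.
It also fails if it takes over 54 s, if anything falls off the work surface, if the arm or the gripper's body presses on something with over 40 N, if the wrist force passes 120 N, or if a joint passes its speed limit or range.

## Working session

There is one attempt and no reset: what is moved stays moved. The work goes in short steps, Python scripts to look and compute and a shell command to move; the robot and the scene stay as the last step left them, time stands still between calls to the robot, and variables do not carry over. Pictures are saved under pics/ and viewed, at most 10 in all, crops included, and the job is handed in when it is done.

```bash
ls; mkdir -p pics
cat > h.py <<'E'
import numpy as np, cv2
from bench import bot
def cap(n):
    c=bot.get_calibration(n); im=bot.capture(n); return im,c
def ray(c,u,v):
    x=(u-c['cx'])/c['fx']; y=(v-c['cy'])/c['fy']
    rd=np.hypot(x,y); r=rd
    for _ in range(20): r=rd/(1+c['k1']*r*r)
    s=r/rd if rd>0 else 1
    R=np.array(c['R']);t=np.array(c['t'])
    return -R.T@t, R.T@np.array([x*s,y*s,1])
def onz(c,u,v,z):
    o,d=ray(c,u,v); return (o+d*(z-o[2])/d[2])
def proj(c,X):
    p=np.array(c['R'])@np.array(X)+np.array(c['t']); x,y=p[:2]/p[2]; k=1+c['k1']*(x*x+y*y)
    return c['fx']*x*k+c['cx'], c['fy']*y*k+c['cy']
def save(im,f,box=None,s=1):
    if box: im=im[box[1]:box[3],box[0]:box[2]]
    cv2.imwrite('pics/'+f,cv2.resize(im[:,:,::-1],None,fx=s,fy=s,interpolation=cv2.INTER_CUBIC))
E
python3 - <<'E'
from h import *
for n in('top','scene'):
    im,c=cap(n); np.save(n+'.npy',im); save(im,n+'.png',s=1.4); print(n,{k:np.round(v,3).tolist() for k,v in c.items()})
print(bot.hold_point_z, bot.observe())
E
```

```text
pics
top {'fx': 387.594, 'fy': 387.594, 'cx': 282.16, 'cy': 212.491, 'k1': -0.108, 'R': [[-0.018, -1.0, -0.001], [-0.981, 0.018, -0.192], [0.192, -0.002, -0.981]], 't': [0.01, 0.537, 1.158]}
scene {'fx': 474.133, 'fy': 474.133, 'cx': 275.445, 'cy': 204.951, 'k1': 0.021, 'R': [[0.026, 1.0, 0.011], [0.564, -0.006, -0.826], [-0.825, 0.028, -0.564]], 't': [0.013, -0.215, 1.672]}
0.0187 {'t': 0.1, 'q': array([ 1.02766814e+00,  2.91173395e-01, -1.54019510e-01,  1.12669290e+00,
        2.26685943e-05,  1.43154313e+00]), 'dq': array([ 0.00114376, -0.0015389 ,  0.00101936, -0.00165834, -0.00059446,
        0.0014066 ]), 'joint_efforts': array([ 1.90785737e-03, -5.37977171e+01,  3.31917608e+01,  9.31838964e-03,
       -2.49467430e-04,  3.64304853e-08]), 'ee_pos': array([0.20607532, 0.48243089, 0.2033277 ]), 'tool_rot': array([-1.92955667e-04,  2.00567807e-01,  9.79679671e-01, -5.09545819e-04]), 'contact_force': array([-0.93279747, -0.12197877, -1.60988522]), 'torque': array([-0.08077481, -0.02241159, -0.03131514]), 'gripper_force': 0.0, 'grip_width': 0.08581399985379282}
```

View pics/top.png

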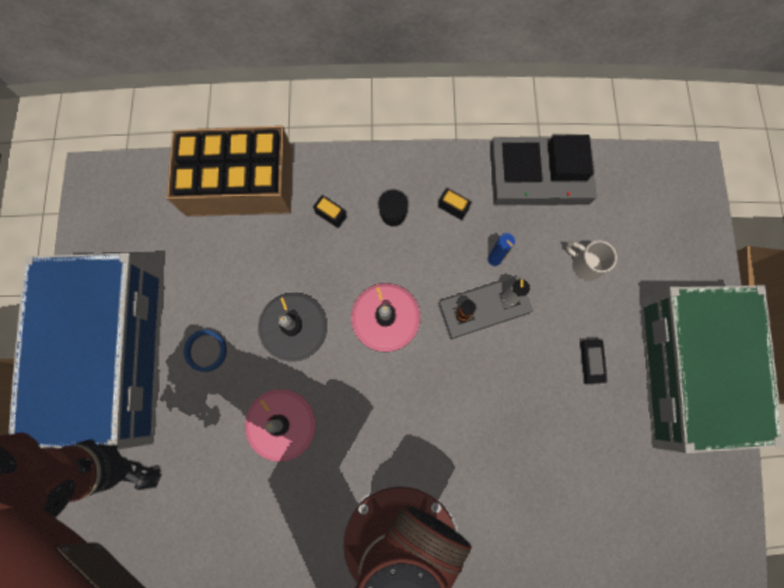

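View pics/scene.png

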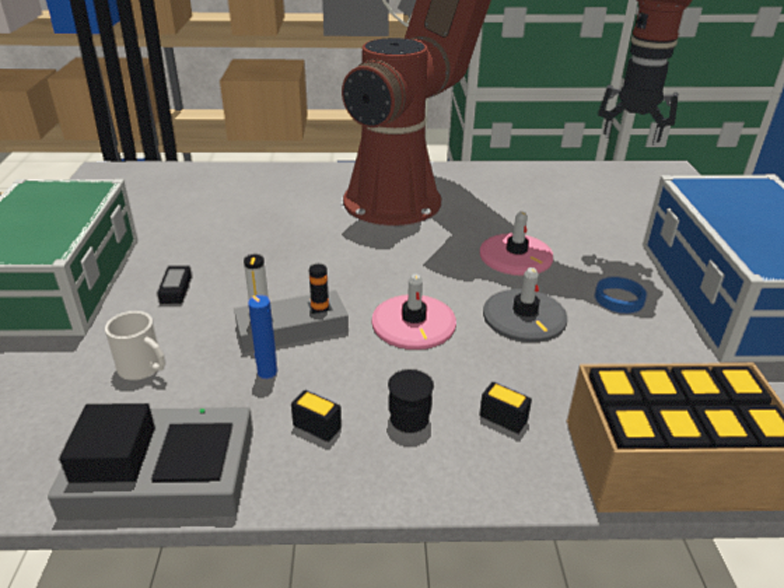

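Tube candidates (1.4x top view):
- Aluminium tube with black cap and yellow stripe, in the rack at (520,288). This is the one I want.
- Blue tube at (508,240), a look-alike.
- Black rod with orange bands at (465,308).

Stand candidates:
- Dark disc at (290,325). This is the one I want.
- Pink discs at (386,315) and (280,425), both look-alikes.

Next I'll check the choice in one crop and measure.

Run:
```python
from h import *
T=np.load('top.npy');S=np.load('scene.npy');ct=bot.get_calibration('top');cs=bot.get_calibration('scene')
a=cv2.resize(T[160:250,300:400],None,fx=4,fy=4,interpolation=cv2.INTER_CUBIC)
b=cv2.resize(S[170:260,150:250],None,fx=4,fy=4,interpolation=cv2.INTER_CUBIC)
save(np.hstack([a,b]),'crop1.png')
# dark disc / rough values
def P(n,u,v,z): print(n,np.round(onz(ct if n[0]=='T' else cs,u/1.4,v/1.4,z),3))
P('T tube cap',521,287,.165);P('S tube cap',255,261,.165);P('T rod top',466,303,.125);P('S rod',318,269,.125)
P('T stand disc',292,326,.016);P('S disc',525,313,.016);P('T bar',284,302,.016);P('S bar',541,325,.016);P('T tip',286,318,.106);P('S tip',531,271,.106)
P('T blue',510,240,.15);P('S blue',261,302,.15)
# disc by mask: rack corners
g=cv2.cvtColor(T,cv2.COLOR_RGB2HSV)
m=((g[...,2]<95)&(g[...,1]<50)).astype(np.uint8); m[:,:180]=0;m[:,240:]=0;m[:205]=0;m[260:]=0
cn=max(cv2.findContours(m,0,2)[0],key=cv2.contourArea); e=cv2.fitEllipse(cv2.convexHull(cn));print(e,onz(ct,*e[0],.016))
for u,v in((439,302),(520,280),(530,314),(449,338)): P('Track',u,v,.04)
```

```text
T tube cap [ 0.532 -0.257  0.165]
S tube cap [ 0.542 -0.251  0.165]
T rod top [ 0.508 -0.148  0.125]
S rod [ 0.506 -0.148  0.125]
T stand disc [0.482 0.236 0.016]
S disc [0.495 0.238 0.016]
T bar [0.538 0.256 0.016]
S bar [0.533 0.26  0.016]
T tip [0.486 0.232 0.106]
S tip [0.487 0.239 0.106]
T blue [ 0.637 -0.244  0.15 ]
S blue [ 0.641 -0.229  0.15 ]
((208.9958038330078, 232.76593017578125), (48.24156951904297, 50.26665115356445), 45.31644821166992) [0.48242725 0.23491631 0.016     ]
Track [ 0.527 -0.099  0.04 ]
Track [ 0.575 -0.286  0.04 ]
Track [ 0.496 -0.303  0.04 ]
Track [ 0.446 -0.118  0.04 ]
```

View pics/crop1.png

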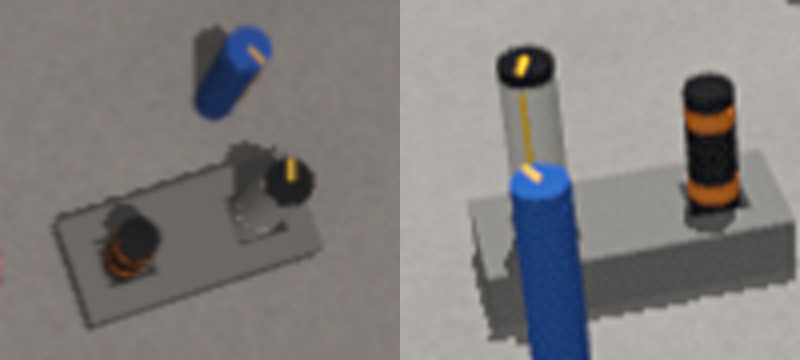

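The crop confirms it: the aluminium tube with the black cap stands in the rack's right pocket, top px (372,205), with its stripe facing about world +x. The blue one is separate and outside the rack. The target stand is the dark one at (0.484, 0.236). Next I move above the tube.

```bash
python3 -m pendant '[[0.01,-0.02,0.04,0],[0.03,-0.06,0.07,0],[0.05,-0.1,0.1,0],[0.07,-0.14,0.12,0],[0.09,-0.18,0.13,0],[0.11,-0.22,0.13,0],[0.13,-0.26,0.13,0],[0.15,-0.3,0.13,0],[0.17,-0.34,0.13,0],[0.19,-0.38,0.13,0]]' 1
python3 -m pendant '[[0.02,-0.04,0,0],[0.03,-0.08,0,0],[0.05,-0.12,0,0],[0.06,-0.16,0,0],[0.08,-0.2,0,0],[0.09,-0.24,0,0],[0.11,-0.28,0,0],[0.125,-0.32,0,0],[0.139,-0.355,0,0],[0.139,-0.355,0,0]]'
python3 -m pendant '[[0,0,0,0],[0,0,0,0],[0,0,0,0]]'
python3 - <<'E'
from h import *
im,c=cap('wrist'); np.save('w1.npy',im); np.save('w1c.npy',c,allow_pickle=True); save(im,'w1.png')
o=-np.array(c['R']).T@c['t'];print(o,c['fx'],c['cx'],c['cy'],c['k1'],bot.observe()['ee_pos'],bot.observe()['tool_rot'])
print(proj(c,[.535,-.253,.165]))
E
```

```text
t: 1.1
ee_pos: [0.3966, 0.101, 0.3337]
tool_rot: [0.0, 0.201, 0.98, 0.0]
contact_force: [0.3, 0.1, 0.6]
grip_width: 0.0854
gripper_force: 0.0
t: 2.1
ee_pos: [0.5358, -0.2562, 0.3316]
tool_rot: [-0.001, 0.202, 0.979, -0.0]
contact_force: [-0.6, 1.0, -1.2]
grip_width: 0.0854
gripper_force: 0.0
t: 2.4
ee_pos: [0.5351, -0.2512, 0.3343]
tool_rot: [0.0, 0.2, 0.98, -0.0]
contact_force: [0.4, 0.1, 0.3]
grip_width: 0.0855
gripper_force: 0.0
[ 0.46570405 -0.2207338   0.50518006] 289.7429322676883 278.64787978913273 209.38675538634024 0.004940222993538816 [ 0.53517825 -0.25121904  0.334368  ] [ 2.81389527e-04  1.99962617e-01  9.79803485e-01 -6.35323409e-05]
(np.float64(276.315924375639), np.float64(185.99845223304217))
```

View pics/w1.png

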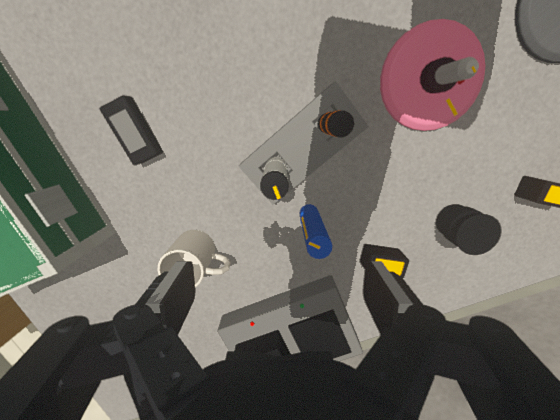

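The wrist view shows the aluminium tube's cap at about (275,185) with its stripe towards (279,198), and the blue tube at (316,230).

Run:
```python
from h import *
im=np.load('w1.npy');c=np.load('w1c.npy',allow_pickle=True).item()
b=(255,165,300,212);g=cv2.cvtColor(im,cv2.COLOR_RGB2HSV)
m=((g[...,2]<75)|((g[...,1]>150)&(g[...,2]>120))).astype(np.uint8)
mm=np.zeros_like(m);mm[b[1]:b[3],b[0]:b[2]]=m[b[1]:b[3],b[0]:b[2]]
cn=max(cv2.findContours(mm,0,2)[0],key=cv2.contourArea);e=cv2.fitEllipse(cn);print(e,cv2.boundingRect(cn))
C=onz(c,*e[0],.165);print(C, 'expected px diam',289.7*.035/.34)
y=((g[...,1]>150)&(g[...,2]>120)&(g[...,0]>15)&(g[...,0]<40));ys,xs=np.nonzero(y[165:212,255:300]);u,v=xs.mean()+255,ys.mean()+165
Y=onz(c,u,v,.165);print(u,v,Y,'yaw',np.arctan2(*(Y-C)[1::-1]),np.linalg.norm((Y-C)[:2]))
```

```text
((274.3354797363281, 184.8021240234375), (27.159997940063477, 27.48880386352539), 119.34066009521484) (261, 171, 28, 29)
[ 0.53272423 -0.25460502  0.165     ] expected px diam 29.82205882352941
276.1666666666667 191.75 [ 0.54144462 -0.25596086  0.165     ] yaw -0.15424411526480408 0.008825165341438127
```

```bash
python3 -m pendant '[[-0.002,-0.0035,0,0],[-0.002,-0.0035,-0.04,0],[-0.002,-0.0035,-0.08,0],[-0.002,-0.0035,-0.12,0],[-0.002,-0.0035,-0.15,0],[-0.002,-0.0035,-0.18,0],[-0.002,-0.0035,-0.205,0],[-0.002,-0.0035,-0.223,0],[-0.002,-0.0035,-0.223,0],[-0.002,-0.0035,-0.223,0]]' 1
python3 -m pendant '[[0,0,0,0],[0,0,0,0],[0,0,0,0],[0,0,0,0],[0,0,0,0],[0,0,0,0],[0,0,0,0],[0,0,0,0]]' 0.3 35
python3 -c "
from h import *
im,c=cap('wrist');save(im,'w2.png',(140,120,420,420),2);print(bot.observe()['torque'],bot.hold_point_z)"
```

```text
t: 3.45
ee_pos: [0.5334, -0.2557, 0.1115]
tool_rot: [0.0, 0.2, 0.98, -0.0]
contact_force: [0.3, -0.3, 0.4]
grip_width: 0.0852
gripper_force: 0.0
t: 4.25
ee_pos: [0.5338, -0.2561, 0.1115]
tool_rot: [0.001, 0.201, 0.98, -0.0]
contact_force: [-0.4, 1.0, 6.6]
grip_width: 0.0344
gripper_force: 34.4
[0.00842117 0.11217386 0.02369462] 0.0187
```

View pics/w2.png

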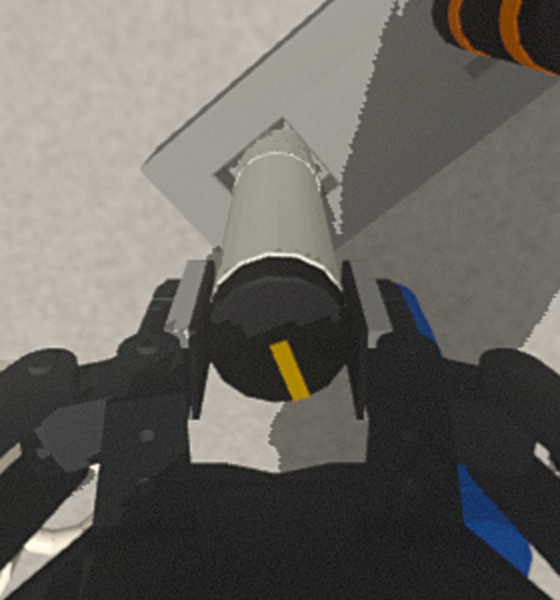

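Width 34.4 mm means the tube is gripped, and the cap and stripe are clearly visible. I measure the stripe yaw and lift gently.

```bash
cat >> h.py <<'E'
def stripe(im,c,zc):
    g=cv2.cvtColor(im,cv2.COLOR_RGB2HSV)
    y=((g[...,1]>150)&(g[...,2]>110)&(g[...,0]>17)&(g[...,0]<35)).astype(np.uint8)
    y[:280]=0;y[325:]=0;y[:,:245]=0;y[:,320:]=0
    ys,xs=np.nonzero(y); P=np.array([onz(c,u,v,zc)[:2] for u,v in zip(xs,ys)])
    d=cv2.fitLine(P.astype(np.float32),2,0,.001,.001).ravel()[:2]; d=d*np.sign(d[0])
    L=(P-P.mean(0))@d
    inner=P[L<L.min()+.001].mean(0)
    return np.arctan2(d[1],d[0]),inner,P.mean(0),np.ptp(L),len(xs)
E
python3 -m pendant '[[0,0,0,0],[0,0,0,0],[0,0,0.005,0],[0,0,0.01,0],[0,0,0.02,0],[0,0,0.03,0],[0,0,0.05,0],[0,0,0.08,0],[0,0,0.11,0],[0,0,0.15,0]]' 0.3 60
python3 -m pendant '[[0,0,0,0],[0,0,0,0],[0,0,0,0]]'
python3 - <<'E'
from h import *
im,c=cap('wrist');np.save('w3.npy',im);s=bot.observe();print(s['ee_pos'],s['tool_rot'],s['contact_force'],s['torque'],s['gripper_force'])
print(stripe(im,c,s['ee_pos'][2]+.0535))
X=s['ee_pos']
for d in([-.09,.03],[-.07,.03],[-.11,.05],[0,.08],[-.12,.05],[-.15,.06]): print(d,proj(c,[X[0]+d[0],X[1]+d[1],.106]))
o=ray(c,280,210);print(o)
# scene catch
S=np.load('scene.npy');cs=bot.get_calibration('scene');b=(365,185,400,225)
g=cv2.cvtColor(S,cv2.COLOR_RGB2HSV)
r=((g[...,1]>120)&((g[...,0]<8)|(g[...,0]>172)));ys,xs=np.nonzero(r[185:225,365:400]);print('red',xs.mean()+365,ys.mean()+185,len(xs))
T=np.load('top.npy')
a=cv2.resize(S[180:240,350:410],None,fx=6,fy=6,interpolation=2);bb=cv2.resize(T[200:260,180:240],None,fx=6,fy=6,interpolation=2)
save(np.hstack([a,bb]),'crop2.png')
print('stub base-center px at z .074:',proj(cs,[.484,.236,.074]))
for a in np.arange(-.2,1.0,.1): print(round(a,1),np.round(proj(cs,[.484+.0165*np.cos(a),.236+.0165*np.sin(a),.074]),1))
E
```

```text
t: 5.3
ee_pos: [0.5326, -0.2552, 0.2618]
tool_rot: [-0.001, 0.201, 0.98, 0.0]
contact_force: [0.8, -0.2, -3.5]
grip_width: 0.0333
gripper_force: 60.0
t: 5.6
ee_pos: [0.5327, -0.2554, 0.2599]
tool_rot: [-0.001, 0.201, 0.98, 0.0]
contact_force: [0.6, 0.3, -3.3]
grip_width: 0.0333
gripper_force: 60.0
[ 0.53257729 -0.2553005   0.25955551] [-1.08202722e-03  2.00552323e-01  9.79682310e-01  4.07505575e-04] [-1.71773689 -0.81754396 -3.07966822] [ 0.02944722 -0.01480995  0.01797688] 60.00526785850525
(np.float32(-0.042994518), array([ 0.53425907, -0.25490142]), array([ 0.54187002, -0.25520873]), np.float64(0.01633662334485535), 262)
[-0.09, 0.03] (np.float64(270.2071212385678), np.float64(100.66520378851614))
[-0.07, 0.03] (np.float64(277.7027612406905), np.float64(119.0096081152951))
[-0.11, 0.05] (np.float64(280.2643544931045), np.float64(73.29583074411732))
[0, 0.08] (np.float64(343.59023966382927), np.float64(160.982080979357))
[-0.12, 0.05] (np.float64(276.40532907742386), np.float64(63.35902061128692))
[-0.15, 0.06] (np.float64(273.6853002103654), np.float64(27.823046348299044))
(array([ 0.46364991, -0.22502858,  0.43095548]), array([ 0.27539284, -0.11156657, -0.95484969]))
red 382.9166666666667 205.41666666666666 12
stub base-center px at z .074: (np.float64(376.27583301392485), np.float64(203.1718867823767))
-0.2 [376.3 206.7]
-0.1 [376.9 206.7]
0.0 [377.6 206.8]
0.1 [378.2 206.7]
0.2 [378.8 206.7]
0.3 [379.4 206.6]
0.4 [379.9 206.5]
0.5 [380.5 206.3]
0.6 [380.9 206.1]
0.7 [381.4 205.9]
0.8 [381.7 205.6]
0.9 [382.  205.4]
```

View pics/crop2.png

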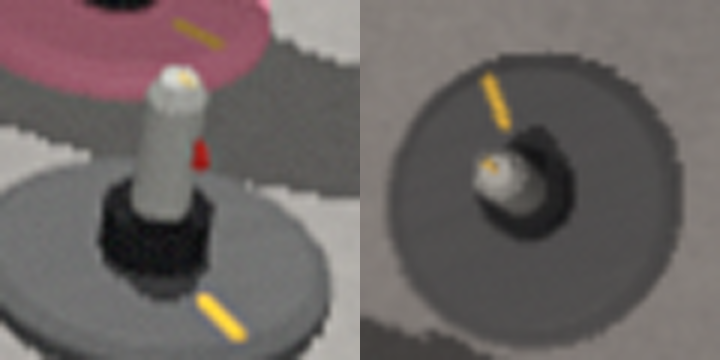

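The scene crop shows the red catch protruding on the stub's right (+y) side at px (383,205), an azimuth of roughly 0.9 rad. Next I carry the tube next to the stand for one close wrist look.

```bash
python3 -m pendant '[[0.003,0.02,0.01,0],[0.01,0.06,0.02,0],[0.02,0.105,0.02,0],[0.03,0.15,0.02,0],[0.035,0.195,0.02,0],[0.04,0.24,0.02,0],[0.045,0.285,0.02,0],[0.05,0.33,0.02,0],[0.052,0.37,0.01,0],[0.052,0.41,0,0]]'
python3 -m pendant '[[0,0.02,0,0],[0,0.035,0,0],[0,0.04,0,0],[0,0.04,0,0],[0,0.04,0,0],[0,0.04,0,0]]'
python3 - <<'E'
from h import *
im,c=cap('wrist');np.save('w4.npy',im);np.save('w4c.npy',c,allow_pickle=True);s=bot.observe();print(s['ee_pos'],s['tool_rot'],s['contact_force'])
print(stripe(im,c,s['ee_pos'][2]+.0535))
u,v=proj(c,[.484,.236,.106]);print(u,v)
u,v=int(u),int(v);b=(max(0,u-60),max(0,v-60),u+60,v+60);print(b);save(im,'w4.png',b,5)
E
```

```text
t: 6.65
ee_pos: [0.5848, 0.1561, 0.2594]
tool_rot: [-0.001, 0.2, 0.98, -0.0]
contact_force: [0.4, 0.9, -3.4]
grip_width: 0.033
gripper_force: 60.4
t: 7.25
ee_pos: [0.5855, 0.1931, 0.261]
tool_rot: [0.0, 0.201, 0.98, -0.0]
contact_force: [0.3, 0.1, -2.8]
grip_width: 0.0331
gripper_force: 60.3
[0.58549093 0.19324526 0.26098748] [ 1.25571673e-04  2.01209734e-01  9.79548175e-01 -2.98574885e-05] [ 0.1930085   0.04469451 -2.96527044]
(np.float32(-0.044191893), array([0.58676999, 0.1938127 ]), array([0.59418244, 0.19341489]), np.float64(0.01596742080813824), 259)
277.054314060961 84.50347214663613
(217, 24, 337, 144)
```

View pics/w4.png

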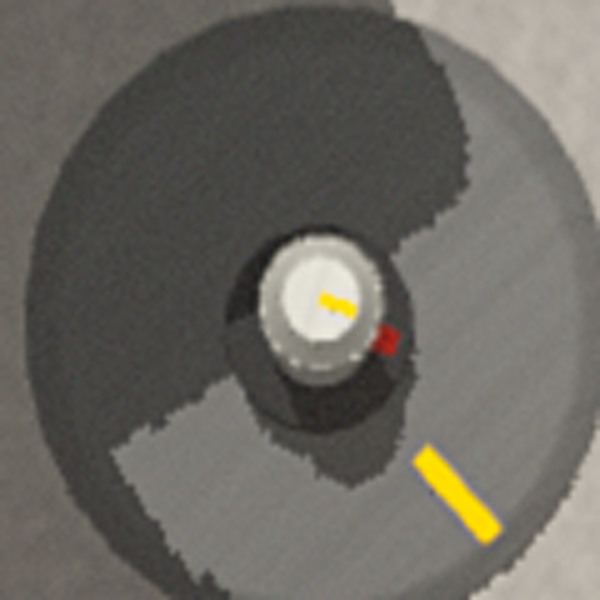

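Clear view of the stub top centred at crop (320,297), its yellow line to (356,312), the red catch at (386,340) and the disc bar from (422,455) to (493,535).

Run:
```python
from h import *
im=np.load('w4.npy');c=np.load('w4c.npy',allow_pickle=True).item()
sub=im[24:144,217:337];g=cv2.cvtColor(sub,cv2.COLOR_RGB2HSV)
m=((g[...,2]>185)|((g[...,1]>150)&(g[...,2]>150)&(g[...,0]>15))).astype(np.uint8);m[:45]=0;m[72:]=0;m[:,:50]=0;m[:,76:]=0
cn=max(cv2.findContours(m,0,2)[0],key=cv2.contourArea);e=cv2.fitEllipse(cn);print(e)
C=onz(c,e[0][0]+217,e[0][1]+24,.106);C2=onz(c,217+320/5,24+297/5,.106);print('tip',C,C2)
y=((g[...,1]>130)&(g[...,2]>140)&(g[...,0]>15)&(g[...,0]<40))
def line(y0,y1,x0,x1,z):
    ys,xs=np.nonzero(y[y0:y1,x0:x1]);P=np.array([onz(c,a+x0+217,b+y0+24,z)[:2] for a,b in zip(xs,ys)])
    d=cv2.fitLine(P.astype(np.float32),2,0,.001,.001).ravel()[:2];d=d*np.sign(d[0]);L=(P-P.mean(0))@d
    print('line',np.arctan2(d[1],d[0]),P.mean(0),np.ptp(L)); return P.mean(0)
line(54,68,60,76,.106); B=line(85,115,78,105,.016)
r=((g[...,1]>130)&((g[...,0]<8)|(g[...,0]>172)));ys,xs=np.nonzero(r[60:75,70:85]);R=onz(c,xs.mean()+70+217,ys.mean()+60+24,.075)
print('catch',R,'az',np.arctan2(R[1]-C[1],R[0]-C[0]),np.hypot(*(R-C)[:2]),'bar az',np.arctan2(B[1]-C[1],B[0]-C[0]))
```

```text
((63.545406341552734, 57.464691162109375), (15.783487319946289, 20.09963607788086), 173.62474060058594)
tip [0.48276248 0.24046755 0.106     ] [0.48464451 0.24017668 0.106     ]
line 0.78979117 [0.48702168 0.24272812] 0.007220795119240833
line 0.3527349 [0.53638132 0.25930985] 0.03001579242528155
catch [0.49557773 0.25191931 0.075     ] az 0.7292700979872392 0.01718643472872974 bar az 0.33793211715526666
```

Stub axis is about (0.4845, 0.240) and the catch azimuth about 0.76. The tube's slot is at -0.044, so I insert at about 0.31 and turn positive afterwards. The mouth is at 0.165 now; it meets the stub at TCP z 0.2025 and is home at about 0.1365.

```bash
python3 -m pendant '[[-0.02,0.01,0,0.07],[-0.045,0.02,0,0.15],[-0.07,0.033,0,0.25],[-0.09,0.042,0,0.32],[-0.1015,0.0465,0,0.35],[-0.1015,0.0465,0,0.35],[-0.1015,0.0465,0,0.35],[-0.1015,0.0465,0,0.35]]'
python3 - <<'E'
from h import *
s=bot.observe();print(s['ee_pos'],s['contact_force'],s['torque'])
S,cs=cap('scene');T,ct=cap('top');b=cv2.resize(S[120:260,310:450],None,fx=4,fy=4,interpolation=2);a=cv2.resize(T[190:260,180:250],None,fx=3,fy=3,interpolation=2)
save(b,'s2.png')
E
```

```text
t: 8.1
ee_pos: [0.4848, 0.2403, 0.2607]
tool_rot: [0.0, 0.028, 1.0, -0.0]
contact_force: [0.8, -0.2, -3.3]
grip_width: 0.0335
gripper_force: 60.5
[0.48476892 0.24027182 0.26074751] [ 0.7801166  -0.21533716 -3.3379653 ] [-0.00487283  0.03216524 -0.03072693]
```

View pics/s2.png

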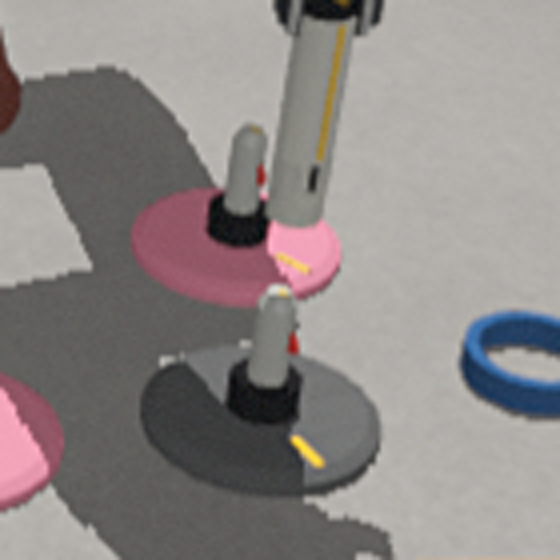

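The tube hangs above the dark stand with its slot visible at crop (314,178). I check its alignment against the projected vertical axis.

Run:
```python
from h import *
cs=bot.get_calibration('scene')
for z in(.04,.106,.165,.24,.29):
    u,v=proj(cs,[.485,.2405,z]);print(z,round((u-310)*4),round((v-120)*4))
```

```text
0.04 265 376
0.106 279 292
0.165 292 213
0.24 309 105
0.29 321 29
```

Run:
```python
from h import *
S=cv2.imread('pics/s2.png')[:,:,::-1].astype(int)
def edge(v,u0,u1):
    r=cv2.GaussianBlur(S.astype(np.uint8),(5,5),1)[v-2:v+3].mean(0).astype(float); d=np.abs(np.gradient(r,axis=0)).sum(1)
    l=u0[0]+np.argmax(d[u0[0]:u0[1]]);q=u1[0]+np.argmax(d[u1[0]:u1[1]]);return l,q,(l+q)/2
cs=bot.get_calibration('scene')
zs=np.linspace(0,.3,601);pv=np.array([proj(cs,[.485,.2405,z]) for z in zs]);pv=(pv-[310,120])*4
for v in(50,80,110,140,170,200): 
    k=np.interp(-v,-pv[:,1],pv[:,0]); sh=(v-120)*.14; print('tube',v,edge(v,(int(k-45),int(k-15)),(int(k+15),int(k+45))),round(k,1))
for v in(310,325,340,355):
    k=np.interp(-v,-pv[:,1],pv[:,0]); print('stub',v,edge(v,(int(k-32),int(k-10)),(int(k+10),int(k+28))),round(k,1))
```

```text
tube 50 (np.int64(290), np.int64(351), np.float64(320.5)) 318.0
tube 80 (np.int64(284), np.int64(336), np.float64(310.0)) 313.1
tube 110 (np.int64(280), np.int64(340), np.float64(310.0)) 308.3
tube 140 (np.int64(267), np.int64(336), np.float64(301.5)) 303.4
tube 170 (np.int64(264), np.int64(318), np.float64(291.0)) 298.6
tube 200 (np.int64(264), np.int64(324), np.float64(294.0)) 293.8
stub 310 (np.int64(259), np.int64(296), np.float64(277.5)) 276.1
stub 325 (np.int64(257), np.int64(299), np.float64(278.0)) 273.7
stub 340 (np.int64(239), np.int64(296), np.float64(267.5)) 271.2
stub 355 (np.int64(253), np.int64(288), np.float64(270.5)) 268.8
```

The tube and stub agree to about 2 mm, which is within the flare. Descending.

```bash
python3 -m pendant '[[0,0,-0.015,0],[0,0,-0.03,0],[0,0,-0.045,0],[0,0,-0.053,0],[0,0,-0.056,0],[0,0,-0.059,0],[0,0,-0.062,0],[0,0,-0.065,0],[0,0,-0.065,0]]'; python3 -c "
from h import *
print(bot.observe()['torque'])"
```

```text
t: 9.1
ee_pos: [0.4837, 0.2408, 0.1957]
tool_rot: [-0.0, 0.027, 1.0, -0.0]
contact_force: [0.1, 0.6, -2.7]
grip_width: 0.0332
gripper_force: 60.5
[ 0.00221346 -0.00577813  0.04697546]
```

```bash
python3 -m pendant '[[0,0,-0.003,0],[0,0,-0.006,0],[0,0,-0.009,0],[0,0,-0.012,0],[0,0,-0.013,0],[0,0,-0.013,0]]'; python3 -c "
from h import *
print(bot.observe()['torque'])"
```

```text
t: 9.7
ee_pos: [0.4836, 0.2406, 0.1825]
tool_rot: [-0.0, 0.027, 1.0, -0.0]
contact_force: [1.0, -1.5, -3.5]
grip_width: 0.0332
gripper_force: 60.5
[-0.35956351 -0.13896665 -0.00548468]
```

```bash
python3 -m pendant '[[0.0005,-0.001,0,0],[0.0005,-0.001,-0.004,0],[0.0005,-0.001,-0.008,0],[0.0005,-0.001,-0.012,0],[0.0005,-0.001,-0.012,0]]'; python3 -c "
from h import *
print(bot.observe()['torque'])"
```

```text
t: 10.2
ee_pos: [0.4842, 0.2399, 0.1703]
tool_rot: [-0.0, 0.027, 1.0, 0.0]
contact_force: [0.3, 0.4, -3.2]
grip_width: 0.0335
gripper_force: 60.7
[ 0.16362966 -0.25274528 -0.02387171]
```

```bash
python3 -m pendant '[[0,0,-0.004,0],[0,0,-0.008,0],[0,0,-0.012,0],[0,0,-0.015,0],[0,0,-0.015,0]]'; python3 -c "
from h import *
print(bot.observe()['torque'])"
```

```text
t: 10.7
ee_pos: [0.484, 0.2399, 0.1552]
tool_rot: [-0.0, 0.027, 1.0, 0.0]
contact_force: [0.4, 1.7, -5.4]
grip_width: 0.0335
gripper_force: 60.4
[ 0.51119284 -0.40394942  0.0515008 ]
```

```bash
python3 -m pendant '[[0,0,-0.004,0],[0,0,-0.008,0],[0,0,-0.012,0],[0,0,-0.015,0],[0,0,-0.015,0],[0,0,-0.015,0]]'; python3 -c "
from h import *
print(bot.observe()['torque'])"
```

```text
t: 11.3
ee_pos: [0.4841, 0.2398, 0.1405]
tool_rot: [-0.0, 0.027, 1.0, -0.0]
contact_force: [1.6, 1.9, -4.3]
grip_width: 0.0332
gripper_force: 60.5
[ 0.47698755 -0.47471778  0.02822354]
```

```bash
python3 -m pendant '[[0,0,-0.001,0],[0,0,-0.002,0],[0,0,-0.003,0],[0,0,-0.003,0],[0,0,-0.003,0]]'; python3 -m pendant '[[0,0,-0.0005,0],[0,0,-0.001,0],[0,0,-0.0015,0],[0,0,-0.0015,0]]'; python3 -c "
from h import *
print(bot.observe()['torque'])"
```

```text
t: 11.8
ee_pos: [0.4843, 0.2398, 0.1378]
tool_rot: [-0.0, 0.027, 1.0, 0.0]
contact_force: [1.5, 2.2, -1.4]
grip_width: 0.033
gripper_force: 60.5
t: 12.2
ee_pos: [0.4846, 0.2398, 0.1367]
tool_rot: [0.0, 0.027, 1.0, 0.0]
contact_force: [0.0, 1.8, 3.9]
grip_width: 0.0333
gripper_force: 61.2
[ 0.28034261 -0.17953348 -0.02125972]
```

```bash
python3 -m pendant '[[0,0,-0.0005,0],[0,0,-0.001,0],[0,0,-0.001,0],[0,0,-0.001,0]]'
python3 - <<'E'
from h import *
print(bot.observe()['torque'])
S,cs=cap('scene');np.save('s3.npy',S);save(S,'s3.png',(330,150,420,240),6)
E
```

```text
t: 12.6
ee_pos: [0.485, 0.2399, 0.1366]
tool_rot: [0.001, 0.027, 1.0, 0.0]
contact_force: [-0.8, -0.2, 13.2]
grip_width: 0.033
gripper_force: 62.3
[-0.01119704  0.20030079  0.02077934]
```

View pics/s3.png

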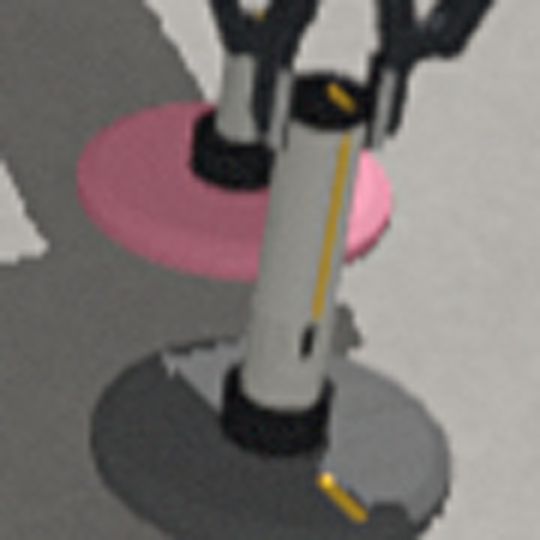

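The tube is fully home: force rises sharply at TCP z 0.1366 and the mouth is on the collar in the picture, with the slot at about 0.3 rad short of the catch. I ease the down force and start turning.

```bash
python3 -m pendant '[[0,0,0.0007,0],[0,0,0.0007,0.04],[0,0,0.0007,0.08],[0,0,0.0007,0.12],[0,0,0.0007,0.16],[0,0,0.0007,0.2],[0,0,0.0007,0.23],[0,0,0.0007,0.23],[0,0,0.0007,0.23]]'
cat > t.py <<'E'
from h import *
s=bot.observe();print('torque',s['torque'].round(3),'F',s['contact_force'].round(1))
S,cs=cap('scene');im,c=cap('wrist');print('stripe',stripe(im,c,s['ee_pos'][2]+.0535)[0])
g=cv2.cvtColor(S,cv2.COLOR_RGB2HSV)[185:225,365:400]
r=((g[...,1]>110)&(g[...,2]>60)&((g[...,0]<8)|(g[...,0]>172)));ys,xs=np.nonzero(r);print('red n',len(xs),(xs.mean()+365,ys.mean()+185) if len(xs) else '')
E
python3 t.py
```

```text
t: 13.55
ee_pos: [0.4847, 0.2399, 0.1366]
tool_rot: [0.001, -0.088, 0.996, 0.0]
contact_force: [-0.1, 0.1, 7.4]
grip_width: 0.0334
gripper_force: 61.5
torque [ 0.295 -0.022 -0.025] F [-0.1  0.1  7.4]
stripe 0.536487
red n 0
```

```bash
python3 -m pendant '[[0,0,0,0.02],[0,0,0,0.04],[0,0,0,0.06],[0,0,0,0.06]]'; python3 t.py; python3 -m pendant '[[0,0,0,0.02],[0,0,0,0.04],[0,0,0,0.04],[0,0,0,0.04]]'; python3 t.py
```

```text
t: 14.05
ee_pos: [0.4846, 0.2399, 0.1367]
tool_rot: [0.0, -0.118, 0.993, 0.0]
contact_force: [-0.3, 0.7, 6.8]
grip_width: 0.0334
gripper_force: 61.5
torque [ 0.36  -0.03  -0.071] F [-0.3  0.7  6.8]
stripe 0.5970495
red n 1 (np.float64(390.0), np.float64(191.0))
t: 14.55
ee_pos: [0.4846, 0.2399, 0.1366]
tool_rot: [0.0, -0.138, 0.99, 0.0]
contact_force: [0.5, 0.2, 6.8]
grip_width: 0.0331
gripper_force: 61.5
torque [ 0.397 -0.011 -0.11 ] F [0.5 0.2 6.8]
stripe 0.6361138
red n 1 (np.float64(382.0), np.float64(207.0))
```

```bash
python3 -m pendant '[[0,0,0,0.015],[0,0,0,0.03],[0,0,0,0.03],[0,0,0,0.03]]'; python3 t.py; python3 -m pendant '[[0,0,0,0.015],[0,0,0,0.03],[0,0,0,0.03],[0,0,0,0.03]]'; python3 t.py
```

```text
t: 15.05
ee_pos: [0.4846, 0.24, 0.1366]
tool_rot: [0.0, -0.152, 0.988, 0.0]
contact_force: [0.2, 1.0, 5.9]
grip_width: 0.0331
gripper_force: 61.5
torque [ 0.385  0.096 -0.069] F [0.2 1.  5.9]
stripe 0.66586655
red n 1 (np.float64(391.0), np.float64(190.0))
t: 15.55
ee_pos: [0.4846, 0.24, 0.1366]
tool_rot: [0.0, -0.167, 0.986, 0.0]
contact_force: [-0.1, 1.8, 7.3]
grip_width: 0.0334
gripper_force: 61.5
torque [ 0.36   0.03  -0.056] F [-0.1  1.8  7.3]
stripe 0.6954924
red n 0
```

```bash
for i in 1; do python3 -m pendant '[[0,0,0,0.01],[0,0,0,0.02],[0,0,0,0.02]]'; python3 t.py; done; python3 -m pendant '[[0,0,0,0.01],[0,0,0,0.02],[0,0,0,0.02]]'; python3 t.py
```

```text
t: 15.95
ee_pos: [0.4845, 0.2399, 0.1366]
tool_rot: [0.0, -0.177, 0.984, 0.0]
contact_force: [-0.1, 1.7, 7.6]
grip_width: 0.033
gripper_force: 61.5
torque [ 0.37   0.076 -0.076] F [-0.1  1.7  7.6]
stripe 0.71429765
red n 0 
t: 16.35
ee_pos: [0.4845, 0.24, 0.1366]
tool_rot: [0.0, -0.187, 0.982, 0.0]
contact_force: [-0.0, 1.1, 7.2]
grip_width: 0.0336
gripper_force: 61.5
torque [ 0.353  0.098 -0.17 ] F [-0.   1.1  7.2]
stripe 0.7344469
red n 1 (np.float64(390.0), np.float64(191.0))
```

```bash
python3 -m pendant '[[0,0,0,0.01],[0,0,0,0.01],[0,0,0,0.01]]'; python3 t.py;  python3 - <<'E'
from h import *
S,cs=cap('scene');save(S,'s4.png',(360,180,405,225),10)
E
```

```text
t: 16.75
ee_pos: [0.4845, 0.24, 0.1366]
tool_rot: [0.0, -0.192, 0.981, 0.0]
contact_force: [0.1, 1.2, 7.6]
grip_width: 0.0335
gripper_force: 61.5
torque [ 0.447  0.072 -0.141] F [0.1 1.2 7.6]
stripe 0.74534875
red n 2 (np.float64(390.5), np.float64(190.5))
```

View pics/s4.png

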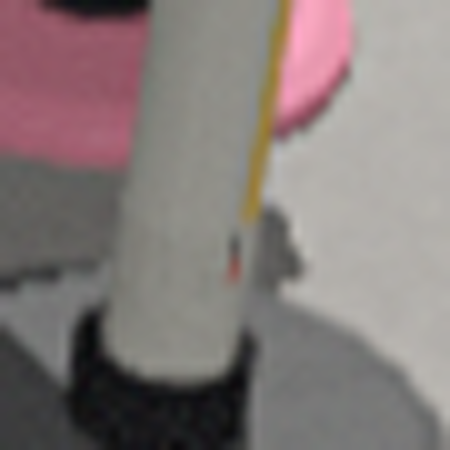

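Red is now visible inside the slot at px (383,207), but I can't tell whether it has popped. I track redness and torque in finer steps.

```bash
cat > t.py <<'E'
from h import *
tq=[]
for i in range(3):
    S,cs=cap('scene');tq.append(bot.observe()['torque'])
    if i==2:
        p=S[199:213,376:392].astype(int);e=p[...,0]-(p[...,1]+p[...,2])//2
        k=np.unravel_index(e.argmax(),e.shape);print('red sum',e[e>12].sum(),'n',(e>12).sum(),'max',e.max(),(k[1]+376,k[0]+199))
print('torque',np.mean(tq,0).round(3),np.std(tq,0).round(3))
E
python3 t.py; python3 -m pendant '[[0,0,0,0.015],[0,0,0,0.015],[0,0,0,0.015]]'; python3 t.py
```

```text
red sum 431 n 14 max 55 (np.int64(385), np.int64(199))
torque [ 0.41   0.116 -0.091] [0.028 0.017 0.042]
t: 17.35
ee_pos: [0.4845, 0.24, 0.1366]
tool_rot: [0.0, -0.199, 0.98, 0.0]
contact_force: [-1.3, 1.5, 7.8]
grip_width: 0.0331
gripper_force: 61.5
red sum 861 n 17 max 85 (np.int64(384), np.int64(207))
torque [ 0.425  0.145 -0.069] [0.016 0.024 0.029]
```

```bash
cat >> t.py <<'E'
g=cv2.cvtColor(S,cv2.COLOR_RGB2HSV)[202:213,378:390];print(np.where((g[...,0]<9)|(g[...,0]>168),e[3:14,2:14],0))
E
python3 t.py; python3 -m pendant '[[0,0,0,0.015],[0,0,0,0.015],[0,0,0,0.015]]'; python3 t.py
```

```text
red sum 871 n 18 max 85 (np.int64(384), np.int64(207))
torque [ 0.447  0.154 -0.054] [0.013 0.016 0.01 ]
[[ 0  0  0  0  0  0  0  0  0  0  0  0]
 [ 0  0  0  0  0  0  0  0  0  2  0  0]
 [ 0  0  0  0  0 49 29  0  0  0  0  0]
 [ 0  0  0  0  0 73 60  0  0  0  0  0]
 [ 0  0  0  0  0 84 76  0  0  0  0  0]
 [ 0  0  0  0  0 84 85  0  0  0  0  0]
 [ 0  0  0  0  0 47 30  0  0  0  0  0]
 [ 0  0  0  0  0  0  0  0  0  0  0  0]
 [ 0  0  0  0  0  0  0  0  0  1  3  0]
 [ 0  0  0  0  0  0  0  0  0  0  0  0]
 [ 0  0  0  0  0  0  0  0  0  0  0  0]]
t: 17.95
ee_pos: [0.4845, 0.24, 0.1366]
tool_rot: [0.0, -0.207, 0.978, 0.0]
contact_force: [0.4, 1.1, 7.8]
grip_width: 0.0336
gripper_force: 61.5
red sum 865 n 19 max 84 (np.int64(384), np.int64(207))
torque [ 0.424  0.138 -0.078] [0.03  0.04  0.043]
[[ 0  0  0  0  0  0  0  0  0  0  0  0]
 [ 0  0  0  0  0  0  0  0  1  0  0  0]
 [ 0  0  0  0  0 41 29  0  0  2  0  0]
 [ 0  0  0  0  0 63 61 10  0  0  0  0]
 [ 0  0  0  0  0 74 75 10  0  0  0  0]
 [ 0  0  0  0  0 81 84  0  0  0  0  0]
 [ 0  0  0  0  0 47 29  0  0  0  0  0]
 [ 0  0  0  0  0  0  0  0  0  0  0  0]
 [ 0  0  0  0  0  0  0  1  1  0  0  0]
 [ 0  0  0  0  0  0  0  1  0  0  0  0]
 [ 0  0  0  0  0  0  0  0  0  0  0  0]]
```

The red patch jumped to full catch height (2x5 px) at 61° off the slot's normal. A catch still pressed in would be hidden behind the 3.6 mm wall at that angle, so it has popped. The patch stayed put with the torque low. I stop turning, relieve the down force and let go.

```bash
python3 -m pendant '[[0,0,0.0007,0],[0,0,0.0007,0],[0,0,0.0007,0]]'; python3 t.py; python3 -m pendant '[[0,0,0,0],[0,0,0,0],[0,0,0,0],[0,0,0,0],[0,0,0,0],[0,0,0,0],[0,0,0,0],[0,0,0,0]]' 1; python3 t.py
```

```text
t: 18.4
ee_pos: [0.4842, 0.2398, 0.1367]
tool_rot: [-0.0, -0.207, 0.978, 0.0]
contact_force: [-0.4, 1.4, 2.2]
grip_width: 0.0332
gripper_force: 61.0
red sum 825 n 18 max 84 (np.int64(384), np.int64(207))
torque [ 0.501  0.026 -0.01 ] [0.036 0.042 0.03 ]
[[ 0  0  0  0  0  0  0  0  0  0  0  0]
 [ 0  0  0  0  0  0  0  0  2  0  0  0]
 [ 0  0  0  0  0 39 29  0  0  0  0  0]
 [ 0  0  0  0  0 62 60  0  0  0  0  5]
 [ 0  0  0  0  0 74 80 10  0  0  0  4]
 [ 0  0  0  0  0 77 84  0  0  0  3  0]
 [ 0  0  0  0  0 47 30  0  0  0  0  0]
 [ 0  0  0  0  0  0  0  0  0  0  0  0]
 [ 0  0  0  0  0  0  0  0  0  0  0  0]
 [ 0  0  0  0  0  0  0  0  2  0  0  0]
 [ 0  0  0  0  0  0  0  0  0  0  0  0]]
t: 19.35
ee_pos: [0.4843, 0.2397, 0.1367]
tool_rot: [-0.0, -0.207, 0.978, -0.0]
contact_force: [0.5, 0.3, -0.0]
grip_width: 0.0855
gripper_force: 0.0
red sum 891 n 19 max 91 (np.int64(383), np.int64(207))
torque [ 0.024 -0.02   0.016] [0.018 0.01  0.006]
[[ 0  0  0  0  0  0  0  0  0  0  0  0]
 [ 0  0  0  0  0  0  0  0  0  0  0  0]
 [ 0  0  0  0  0 51 31  0  0  0  3  0]
 [ 0  0  0  0  0 73 61  8  0  0  0  0]
 [ 0  0  0  0  0 82 79 10  0  0  0  0]
 [ 0  0  0  0  0 91 85  0  0  0  0  0]
 [ 0  0  0  0  0 50 32  3  0  0  0  0]
 [ 0  0  0  0  0  0  0  0  0  0  0  0]
 [ 0  0  0  0  0  0  0  0  0  0  1  0]
 [ 0  0  0  0  0  0  2  0  0  0  0  0]
 [ 0  0  0  0  0  0  0  0  0  0  0  0]]
```

```bash
python3 -m pendant '[[0,0,0.01,0],[0,0,0.03,0],[0,0,0.06,0],[0,0,0.1,0],[0,0,0.14,0],[0,0,0.16,0],[0,0,0.16,0],[0,0,0.16,0]]'; python3 t.py
python3 - <<'E'
from h import *
im,c=cap('wrist')
u,v=proj(c,[.4845,.24,.19]);b=[int(u-25),int(v-25),int(u+25),int(v+25)]
g=cv2.cvtColor(im,cv2.COLOR_RGB2HSV)[b[1]:b[3],b[0]:b[2]]
y=(g[...,1]>150)&(g[...,2]>110)&(g[...,0]>15)&(g[...,0]<35);m=((g[...,2]<75)|y).astype(np.uint8)
cn=max(cv2.findContours(m,0,2)[0],key=cv2.contourArea);e=cv2.fitEllipse(cn);C=onz(c,e[0][0]+b[0],e[0][1]+b[1],.19);print(e,C)
n,lab=cv2.connectedComponents(y.astype(np.uint8));ys,xs=np.nonzero(y)
P=np.array([onz(c,a+b[0],q+b[1],.19)[:2] for a,q in zip(xs,ys)]);d=cv2.fitLine(P.astype(np.float32),2,0,.001,.001).ravel()[:2];print('yaw',np.arctan2(d[1],d[0]),P.mean(0))
S,cs=cap('scene');T,ct=cap('top')
S0=np.load('scene.npy');D=np.abs(S.astype(int)-S0).max(2)
for n,X in dict(rod=(.507,-.148,.07),blue=(.64,-.235,.08)).items():
    u,v=map(int,proj(cs,X));print(n,D[v-20:v+20,u-6:u+6].mean())
E
```

```text
t: 20.3
ee_pos: [0.4844, 0.2398, 0.2971]
tool_rot: [0.0, -0.207, 0.978, 0.0]
contact_force: [0.7, -0.9, -0.5]
grip_width: 0.0853
gripper_force: 0.0
red sum 844 n 19 max 92 (np.int64(383), np.int64(207))
torque [0.004 0.02  0.01 ] [0.013 0.008 0.046]
[[ 0  0  0  0  0  0  0  0  0  0  0  0]
 [ 0  0  0  0  0  0  0  0  0  0  0  0]
 [ 0  0  0  0  0 51 28  0  0  0  0  0]
 [ 0  0  0  0  0 74 53  0  0  0  0  0]
 [ 0  0  0  0  0 83 62  0  0  0  0  0]
 [ 0  0  0  0  0 92 70  0  0  0  0  0]
 [ 0  0  0  0  0 48 36  0  0  0  0  0]
 [ 0  0  0  0  0  0  2  0  0  0  0  0]
 [ 0  0  0  0  0  0  0  0  0  0  2  0]
 [ 0  0  0  0  0  0  0  0  0  0  1  0]
 [ 0  0  0  0  0  0  2  0  0  0  0  0]]
((20.496307373046875, 23.74977684020996), (35.943851470947266, 46.6544189453125), 109.70443725585938) [0.4842195 0.2350083 0.19     ]
yaw 0.7831636 [0.49061074 0.2462434 ]
rod 4.616666666666666
blue 5.825
```

The tube is upright on the stand with its stripe at 0.78 rad, matching the catch azimuth of about 0.76. The catch is showing and the bystanders I checked (rod and blue tube) haven't moved. Handing in.

```bash
python3 -c "
from bench import bot
print(bot.close_job())"
```

```text
the job is handed in; nothing more can be done
None
```

I handed the job in at about 20 s: the aluminium tube is fully home on the dark stand's collar, turned until the red catch showed at full height in the slot (I judged it popped from the scene camera, not from feeling it block), and released upright.

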